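# Close up the steriliser's feed-water filter

### The arm

A 6-joint arm with a two-finger parallel gripper is mounted at the origin on the work surface. World frame = base frame: x ahead of the robot, y to its left, z up, the work surface at z = 0. Lengths are in mm, angles in rad, forces in N, time in s.
With the tool pointing down it reaches from about 250 to 800 mm from the base axis. Payload 3.9 kg.
Tool frame: the origin (TCP) lies midway between the tips of the shut fingers; the grasp point (between the pads) lies 19 mm behind it; z points along the fingers, y is the line along which they close (so a half turn about z gives the same grasp; the last joint's range is limited). The gripper opens to 85 mm and grips with 20 to 120 N. Pads are 22 mm wide; open, the fingers measure 114 mm over their backs; the gripper's body (76 mm by 85 mm) begins 54 mm behind the grasp point. The pads swing forward as they close: fully open they stand 13 mm farther back than shut.
Start: joints at [1.282, 0.26, -0.138, 1.173, 0, 1.571], TCP at [149.517, 503.249, 231.304] pointing down, gripper open.
Joint ranges: [-2.78, 2.78], [-0.83, 1.72], [-1.28, 1.37], [-1.9, 2.12], [-1.57, 1.48], [-3.14, 3.14]. Speed limits (rad/s): [2.57, 2.57, 3.14, 3.14, 3.14, 3.14].

### API

Orientations are given as a unit quaternion [x, y, z, w].
In Python, from bench import bot, imaging gives the robot as it stands. The module is installed in compiled form; this text tells all that it offers.
- The arm moves only by the tool play_rows, never from a script. Its argument "targets" is a list of rows, each an object with "claw": the closure in counts, from 0 (fully open) to 255 (shut); "delta_pos": the shift along the tool's x, y, z in mm, a list of three; "dr": the turn, a rotation vector about the tool's x, y, z in degrees, a list of three. A call has exactly 5 rows; each row shifts and turns the commanded pose from where the row before left it, along the tool's axes as they then stand; what a row does not reach is not made up. A row lasts 1/8 s, in which the tool goes at most 62.5 mm and 10.7 degrees, less where a joint would pass 70% of its speed; a pose out of reach is approached as far as the arm can. A call is refused whole if a number of a shift passes 62.5 or a number of a turn 10.7, either way. A call with a gripper value outside its range is refused whole. The fingers move at their own pace and stop on an object; "grip_force" is the grip in N (left out, the last holds). Time passes only in rows, so rows that do not move let the fingers close, or fill a call up. It gives the time, the measured TCP pose, the force, the opening and the grip force at its end, in the units of the state.
- bot.sense(): the state, without advancing time (a new reading comes with each control period).
- imaging.get_image(name): name is "scene" or "side" or "wrist"; returns the picture (480x640x3 uint8, red, green, blue); there is no depth.
- imaging.camera_info(name): a dict with "mtx" (3x3 intrinsics, pixels), "R" (3x3) and "t" (3): a world point X has camera coordinates R X + t. Camera axes: x right, y down, z forward; pixel columns grow to the right and rows downward; lengths in mm; the calibration is good to about 2 mm. A picture is of the moment at which its call begins: read the wrist's pose just before it. camera_info takes no time and is no camera call; for the wrist camera it gives the pose at the moment of the call.
- bot.finish_job(): hands the job in; it is judged then, once.
Trained networks look in the newest picture that a camera, given by its name, has taken for a name from the list of things; names that differ only in an ending like _2 or _b are one class to them, and where a whole thing is asked for, a point or a joint stands for the part that bears it (a point fixed in the world has none). Each returns a list of dicts, best first, with "conf" (0 to 1); they miss things now and then, are a little off and sometimes report something else, mostly with a low value. They report only what shows in the picture. A call takes as long as a camera call.
- imaging.recognise(camera, target): "box" ([left, top, right, bottom] in pixels, round what is visible of it).
- imaging.outline_of(camera, target): "mask" (480x640 bool, what is visible of it) and "box" ([left, top, right, bottom] in pixels, round what is visible of it).
The state is a dict: "time": time; "joints": joint angles; "joint_vel": joint speeds; "tau": joint torques, N m; "ee_pos": TCP position; "tcp_rot": TCP orientation; "wrist_force": force on the tool from outside, world axes, zero at the start; "moment": the same for the moment, N m; "finger_gap": finger opening in mm; "gripper_force": force on a finger pad.
Only numpy, scipy, OpenCV 4.12 (cv2) and the standard library are available. Lean on these libraries where they do the work, as an engineer would, in place of code of your own. Each camera call takes 0.05 s, during which the arm holds its last target. There are 200 camera calls.

### The job

The feed-water filter has been cleaned: bolt its cover down flat by its four wing screws, crisscross and in two rounds - in the first round turn each screw about half way down, one opposite pair and then the other, and only then, again pair by opposite pair, turn each fully home, so that the cover is never pulled crooked. When all four are home, put the filter back in service by swinging the valve lever on the inlet pipe fully open. Leave the loose things around the filter where they lie.

Things in the scene. Friction and masses are not known exactly. Their poses are not given: they have to be found in the camera images.
- filter_base (a point): The feed-water filter: a round stainless bowl on three legs with a round cover, 216 mm in diameter, fixed to the counter. Point: on the counter under the centre of the bowl; z up, x towards the outlet pipe, -y towards the inlet pipe with the valve. The flange of the bowl ends 90 mm above the counter. The whole unit stands differently each time.
- cover_top (a point): The round cover plate, 216 mm in diameter, 12 mm thick; point at the centre of its top face, z square to the plate. It stands 3 mm too high on its springy gasket (top about 108 mm above the counter) and goes down to 105 mm. It follows the four screws: one screw run ahead of the rest pulls it crooked. A low hub in the middle, 36 mm across, with a hexagon plug, ends 14 mm above the top of the plate.
- screw_1_wing (a point): Wing screw 1 of 4, at +x, +y of the filter's frame (outlet side, away from the valve), 78 mm from the cover's centre on the line at 45 degrees between those axes. Its steel wing is an upright flat bar 46 mm long, 12 mm thick and 22 mm high, to be pinched across its thickness from above; it begins 14 mm above the cover. Point: centre of the wing (about 133 mm above the counter), x along the wing's length, z up (within 0.02 rad). Opposite it: screw 3.
- screw_1 (a joint): Turn of this screw in rad: grows clockwise seen from above (tightening), 0 = slackest, 2.0 = fully home, a hard stop, where the wing points at the cover's centre. Found slack, between 0 and 0.25. Its quick thread has a lead of 10 mm a turn: run home, it has drawn the cover down by 3 mm at its place, and its wing has sunk by 1.5 to 4 mm. It turns stiffly (0.12 N m plus up to 0.024 from the gasket) and stays where it is left.
- screw_2_wing (a point): Wing screw 2 of 4, at -x, +y of the filter's frame, 78 mm from the cover's centre on the line at 45 degrees between those axes. Its steel wing is an upright flat bar 46 mm long, 12 mm thick and 22 mm high, to be pinched across its thickness from above; it begins 14 mm above the cover. Point: centre of the wing (about 133 mm above the counter), x along the wing's length, z up (within 0.02 rad). Opposite it: screw 4.
- screw_2 (a joint): Turn of this screw in rad: grows clockwise seen from above (tightening), 0 = slackest, 2.0 = fully home, a hard stop, where the wing points at the cover's centre. Found slack, between 0 and 0.25. Its quick thread has a lead of 10 mm a turn: run home, it has drawn the cover down by 3 mm at its place, and its wing has sunk by 1.5 to 4 mm. It turns stiffly (0.12 N m plus up to 0.024 from the gasket) and stays where it is left.
- screw_3_wing (a point): Wing screw 3 of 4, at -x, -y of the filter's frame (beside the valve), 78 mm from the cover's centre on the line at 45 degrees between those axes. Its steel wing is an upright flat bar 46 mm long, 12 mm thick and 22 mm high, to be pinched across its thickness from above; it begins 14 mm above the cover. Point: centre of the wing (about 133 mm above the counter), x along the wing's length, z up (within 0.02 rad). Opposite it: screw 1.
- screw_3 (a joint): Turn of this screw in rad: grows clockwise seen from above (tightening), 0 = slackest, 2.0 = fully home, a hard stop, where the wing points at the cover's centre. Found slack, between 0 and 0.25. Its quick thread has a lead of 10 mm a turn: run home, it has drawn the cover down by 3 mm at its place, and its wing has sunk by 1.5 to 4 mm. It turns stiffly (0.12 N m plus up to 0.024 from the gasket) and stays where it is left.
- screw_4_wing (a point): Wing screw 4 of 4, at +x, -y of the filter's frame, 78 mm from the cover's centre on the line at 45 degrees between those axes. Its steel wing is an upright flat bar 46 mm long, 12 mm thick and 22 mm high, to be pinched across its thickness from above; it begins 14 mm above the cover. Point: centre of the wing (about 133 mm above the counter), x along the wing's length, z up (within 0.02 rad). Opposite it: screw 2.
- screw_4 (a joint): Turn of this screw in rad: grows clockwise seen from above (tightening), 0 = slackest, 2.0 = fully home, a hard stop, where the wing points at the cover's centre. Found slack, between 0 and 0.25. Its quick thread has a lead of 10 mm a turn: run home, it has drawn the cover down by 3 mm at its place, and its wing has sunk by 1.5 to 4 mm. It turns stiffly (0.12 N m plus up to 0.024 from the gasket) and stays where it is left.
- valve (a joint): Quarter-turn lever of the inlet ball valve in rad: 0 = shut (lever square to the inlet pipe, pointing to -x of the filter's frame), 1.57 = fully open, a stop (lever along the pipe, pointing to -y, away from the bowl); grows anticlockwise seen from above. Found shut, 0 to 0.12. Turns with 0.2 N m and stays where it is left.
- valve_axis (a point): On the upright axis of the valve lever, 175 mm from the bowl's centre towards -y of the filter's frame, at the lever's height, 100 mm above the counter.
- valve_grip (a point): On the black sleeve of the valve lever, 68 mm from its axis, at mid height. The sleeve is 18 mm wide and 9 mm thick, from 27 to 95 mm from the axis, 45 mm clear above the pipe; -x of this point runs outward along the lever.
- old_gasket_mid (a point): Bystander: an old black rubber gasket ring, 136 mm outside, 6 mm high, lying flat; point at its centre.
- spare_screw_mid (a point): Bystander: a spare wing screw like those on the cover, lying on the counter, 65 mm long and 46 mm wide, 12 mm high; point near its middle.
- brush_mid (a point): Bystander: a white hand brush 170 mm long, 20 mm high, lying; point at its middle.
- jar_mid (a point): Bystander: a white jar with a steel lid, 56 mm diameter, 70 mm high; point at its centre.

How it is judged:
By the outcome, as a careful person would: the job done as asked, in the order asked, and still so for the second after the job is handed in, with the robot touching nothing.
It also fails if it takes over 72 s, if anything falls off the work surface, if the arm or the gripper's body presses on something with over 40 N, if the wrist force passes 120 N, or if a joint passes its speed limit or range.

## Working session

There is one attempt and no reset: what is moved stays moved. The work goes in short steps, Python scripts to look and compute and a tool call to move; the robot and the scene stay as the last step left them, time stands still between calls to the robot, and variables do not carry over. Pictures are saved under pics/ and viewed, at most 10 in all, crops included, and the job is handed in when it is done.

Besides the shell and the picture viewer there is one more tool, called after "Call:" as name(argument=value, ...), one argument or row to a line, values as JSON. play_rows: Moves the arm, as the interface text tells. Its arguments: {"type":"object","properties":{"targets":{"type":"array"},"grip_force":{"type":"number"}},"required":["targets"]}

```bash
mkdir -p pics
python3 - <<'E'
from bench import bot, imaging
import cv2,numpy as np
s=bot.sense();print({k:np.round(v,3).tolist() for k,v in s.items()})
for n in ("scene","side","wrist"):
    im=imaging.get_image(n);cv2.imwrite(f"pics/{n}0.png",im[:,:,::-1])
    c=imaging.camera_info(n);print(n,np.round(c["mtx"],1).tolist(),np.round(c["R"],3).tolist(),np.round(c["t"],1).tolist())
    for t in ("cover_top","screw_1_wing","valve_grip"):
        print(t,[(np.round(d["box"]).tolist(),round(d["conf"],2)) for d in imaging.recognise(n,t)])
E
```

```text
{'time': 0.0, 'joints': [1.282, 0.261, -0.139, 1.173, -0.0, 1.571], 'joint_vel': [0.0, 0.0, -0.001, -0.001, -0.001, -0.0], 'tau': [-0.001, -40.568, 25.392, 0.019, -0.0, 0.0], 'ee_pos': [149.313, 502.585, 230.448], 'tcp_rot': [0.144, 0.99, -0.001, -0.0], 'wrist_force': [0.259, -0.204, -0.205], 'moment': [-0.045, 0.055, -0.026], 'gripper_force': 0.0, 'finger_gap': 85.32}
scene [[460.8, 0.0, 320.2], [0.0, 460.8, 242.3], [0.0, 0.0, 1.0]] [[0.838, 0.546, -0.011], [0.456, -0.711, -0.535], [-0.3, 0.443, -0.845]] [-535.2, -140.3, 891.0]
cover_top [([229.0, 188.0, 379.0, 313.0], 0.94)]
screw_1_wing [([351.0, 225.0, 368.0, 250.0], 0.68), ([291.0, 182.0, 320.0, 207.0], 0.21)]
valve_grip [([155.0, 279.0, 217.0, 332.0], 0.76)]
side [[451.8, 0.0, 314.6], [0.0, 451.8, 235.5], [0.0, 0.0, 1.0]] [[0.89, -0.455, 0.019], [-0.216, -0.459, -0.862], [0.401, 0.763, -0.507]] [-442.9, 260.9, 479.7]
cover_top [([256.0, 214.0, 397.0, 297.0], 0.61)]
screw_1_wing [([340.0, 205.0, 368.0, 227.0], 0.58)]
valve_grip [([288.0, 312.0, 375.0, 341.0], 0.74), ([369.0, 235.0, 385.0, 262.0], 0.48), ([282.0, 204.0, 295.0, 231.0], 0.4)]
wrist [[338.2, 0.0, 318.9], [0.0, 338.2, 234.9], [0.0, 0.0, 1.0]] [[0.285, 0.959, 0.0], [0.917, -0.272, 0.293], [0.281, -0.083, -0.956]] [-525.6, -37.9, 379.6]
cover_top []
screw_1_wing []
valve_grip []
```

View pics/scene0.png

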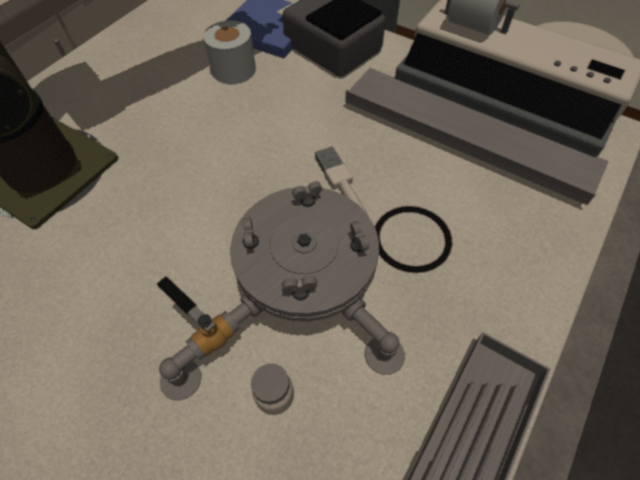

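View pics/side0.png

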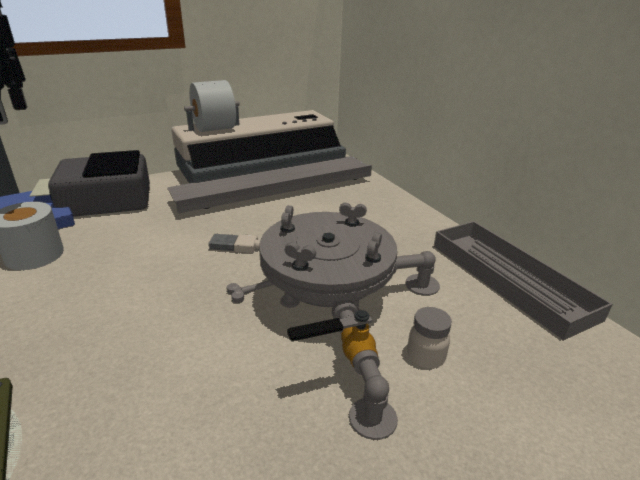

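The scene picture shows the cover with its hub plug at (304,240), wings near (307,193), (359,238), (300,287) and (250,235). The valve axis is at (207,322) and the lever tip at (160,281). In the side picture the plug is at (328,238) and the valve axis at (361,318).

```bash
cat > h.py <<'E'
from bench import bot, imaging
import cv2,numpy as np
from scipy.spatial.transform import Rotation as Rn
def ray(c,u,v,z):
    K,R,t=map(np.array,(c["mtx"],c["R"],c["t"]))
    d=R.T@np.linalg.inv(K)@[u,v,1]; o=-R.T@t
    return (o+d*(z-o[2])/d[2])
def proj(c,X):
    K,R,t=map(np.array,(c["mtx"],c["R"],c["t"])); p=K@(R@np.array(X)+t); return p[:2]/p[2]
def tool(): # pose
    s=bot.sense(); return s,np.array(s["ee_pos"]),Rn.from_quat(s["tcp_rot"])
E
python3 - <<'E'
from h import *
a=imaging.camera_info("scene");b=imaging.camera_info("side")
print("cams",-a["R"].T@a["t"],-b["R"].T@b["t"])
print("hub",ray(a,304,240,122),ray(b,328,238,122))
for p in [(307,193),(359,238),(300,287),(250,235)]: print("s",ray(a,*p,134).round(1))
for p in [(352,212),(374,247),(301,252),(287,219)]: print("d",ray(b,*p,134).round(1))
print("valve",ray(a,207,322,108),ray(b,361,318,108)); print("tip",ray(a,163,282,102),ray(b,292,333,102))
print("jar",ray(a,270,382,70))
E
```

```text
cams [ 779.39530525 -202.45905338  671.99097188] [ 258.4369897  -447.97616239  476.26204336]
hub [562.87017181  76.89772888 122.        ] [553.7320851   70.07359045 122.        ]
s [524.9 141.7 134. ]
s [630.1 114.8 134. ]
s [604.    7.8 134. ]
s [499.3  36.9 134. ]
d [619.5 109.2 134. ]
d [591.6   1.9 134. ]
d [490.9  34.9 134. ]
d [512.9 132.3 134. ]
valve [522.02078131 -90.15819444 108.        ] [510.16379889 -96.08888875 108.        ]
tip [428.51958907 -76.72408091 102.        ] [425.42829723 -77.30875207 102.        ]
jar [ 628.23215773 -101.81431191   70.        ]
```

```bash
cat >> h.py <<'E'
def plan(xy,z,az,n=1,half=True):
    """from the present pose: shift in tool axes (before turning) and turn about tool z (deg) to put TCP at xy,z with tool y at azimuth az"""
    s,p,R=tool(); M=R.as_matrix(); y=M[:,1]; a0=np.degrees(np.arctan2(y[1],y[0]))
    d=M.T@(np.array([*xy,z])-p); turn=a0-az
    if half: turn=(turn+90)%180-90
    print("t",round(s["time"],2),"at",p.round(1),"az",round(a0,1),"j6",round(np.degrees(s["joints"][5]),1),"F",np.round(s["wrist_force"],1),"gap",round(s["finger_gap"],1))
    print("-> shift",d.round(1),"turn z",round(turn,1),"tilt",M[:,2].round(4))
E
python3 - <<'E'
from h import *
c=imaging.camera_info("wrist");s,p,R=tool();M=R.as_matrix()
C=-c["R"].T@c["t"];print("cam in tool",M.T@(C-p),"axes",(c["R"]@M).round(3))
plan((559,73),300,np.degrees(s["joints"][0])*0+7,half=True)
E
```

```text
cam in tool [  74.95147287    0.45334836 -143.11531329] axes [[ 0.     1.    -0.001]
 [-0.956  0.    -0.293]
 [-0.293  0.001  0.956]]
t 0.6 at [149.5 503.2 231.3] az 73.5 j6 90.0 F [0.6 0.4 0.3] gap 85.7
-> shift [-515.1 -295.8  -68.7] turn z 66.5 tilt [ 0.  0. -1.]
```

Call:
play_rows(
  targets=[
    {"claw":130,"delta_pos":[-51.5,-29.6,0],"dr":[0,0,0]},
    {"claw":130,"delta_pos":[-51.5,-29.6,0],"dr":[0,0,0]},
    {"claw":130,"delta_pos":[-51.5,-29.6,0],"dr":[0,0,0]},
    {"claw":130,"delta_pos":[-51.5,-29.6,0],"dr":[0,0,0]},
    {"claw":130,"delta_pos":[-51.5,-29.6,0],"dr":[0,0,0]},
  ],
  grip_force=60,
)

```text
time: 1.23
ee_pos: [355.4, 286.7, 231.6]
tcp_rot: [0.144, 0.99, 0.0, 0.0]
wrist_force: [1.0, 0.3, -0.0]
finger_gap: 41.7
gripper_force: 0.0
```

Call:
play_rows(
  targets=[
    {"claw":130,"delta_pos":[-51.5,-29.6,0],"dr":[0,0,0]},
    {"claw":130,"delta_pos":[-51.5,-29.6,0],"dr":[0,0,0]},
    {"claw":130,"delta_pos":[-51.5,-29.6,0],"dr":[0,0,0]},
    {"claw":130,"delta_pos":[-51.5,-29.6,0],"dr":[0,0,0]},
    {"claw":130,"delta_pos":[-51.5,-29.6,0],"dr":[0,0,0]},
  ],
)

```text
time: 1.85
ee_pos: [560.2, 71.2, 231.5]
tcp_rot: [0.144, 0.99, 0.0, 0.0]
wrist_force: [-0.2, 1.2, 1.1]
finger_gap: 41.6
gripper_force: 0.0
```

Call:
play_rows(
  targets=[
    {"claw":130,"delta_pos":[0,0,0],"dr":[0,0,-10.6]},
    {"claw":130,"delta_pos":[0,0,0],"dr":[0,0,-10.6]},
    {"claw":130,"delta_pos":[0,0,0],"dr":[0,0,-10.6]},
    {"claw":130,"delta_pos":[0,0,0],"dr":[0,0,-10.6]},
    {"claw":130,"delta_pos":[0,0,0],"dr":[0,0,-10.6]},
  ],
)

```text
time: 2.48
ee_pos: [558.9, 72.8, 231.3]
tcp_rot: [-0.316, 0.949, -0.0, -0.0]
wrist_force: [0.2, -0.2, -0.0]
finger_gap: 42.0
gripper_force: 0.0
```

Run:
```python
from h import *
plan((559,73),230,137)
c=imaging.camera_info("wrist");im=imaging.get_image("wrist");np.savez("w1.npz",im=im,**c);cv2.imwrite("pics/w1.png",im[:,:,::-1])
for q in [(559,73,122),(626,113,133),(519,140,133),(492,33,133),(599,6,133)]: print(proj(c,q).round(0))
for d in imaging.outline_of("wrist","screw_1_wing"):
    ys,xs=np.nonzero(d["mask"]); print(round(d["conf"],2),np.round(d["box"]),xs.mean().round(1),ys.mean().round(1),cv2.minAreaRect(np.c_[xs,ys].astype(np.float32)))
```

```text
t 2.48 at [558.9  72.8 231.3] az 126.8 j6 -29.4 F [ 0.2 -0.2 -0. ] gap 42.0
-> shift [-0.2  0.1  1.3] turn z -10.2 tilt [-0. -0. -1.]
[318. 232.]
[308. 327.]
[421. 246.]
[330. 127.]
[213. 225.]
0.71 [285. 306. 342. 352.] 312.4 328.0 ((310.5384521484375, 325.3077087402344), (39.99384689331055, 56.48253631591797), 74.74488067626953)
0.17 [154.   1. 234.  67.] 188.6 30.1 ((190.05445861816406, 25.0445556640625), (34.19483947753906, 91.88983917236328), 39.289405822753906)
```

View pics/w1.png

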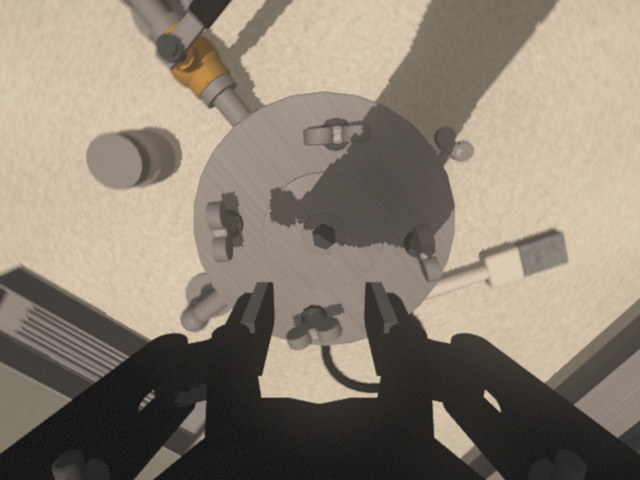

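Run:
```python
import cv2
im=cv2.imread("pics/w1.png")[100:360,190:460]
cv2.imwrite("pics/w1z.png",cv2.resize(cv2.convertScaleAbs(im,alpha=1.4),None,fx=2.25,fy=2.25,interpolation=cv2.INTER_CUBIC))
```

```text
(no output)
```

View pics/w1z.png

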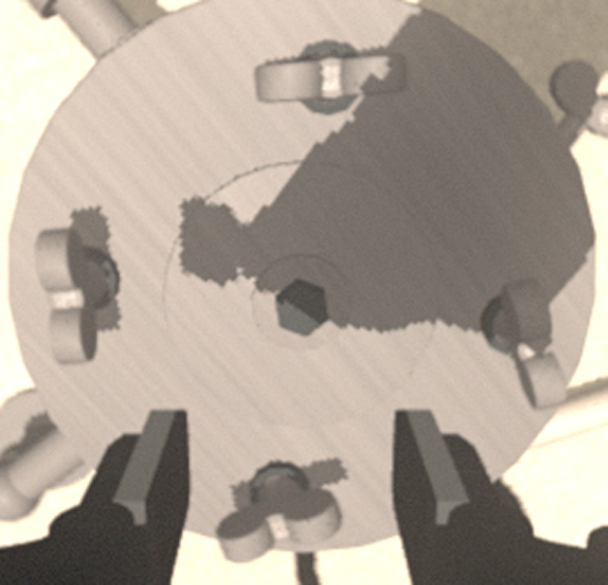

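Run:
```python
from h import *
from scipy.optimize import least_squares
D=np.load("w1.npz");c={k:D[k] for k in("mtx","R","t")}
Z=lambda u,v:(190+u/2.25,100+v/2.25)
ob={1:Z(277,525),2:Z(524,350),3:Z(331,78),4:Z(66,298)}
def f(p):
    r=[]
    for i,(u,v) in ob.items():
        a=p[2]+np.radians(90*i-45); r+=list(proj(c,(p[0]+78*np.cos(a),p[1]+78*np.sin(a),p[3]))-(u,v))
    return r
q=least_squares(f,[559,73,-.24,133]);print("necks",q.x.round(3),np.round(q.fun,1))
# cover edge
g=cv2.GaussianBlur(cv2.cvtColor(D["im"],cv2.COLOR_RGB2GRAY),(0,0),1.2).astype(np.float32)
cx=q.x[:2]
for _ in range(3):
    P=[]
    for a in np.radians(np.arange(0,360,3)):
        rr=np.arange(98,118,.25);uv=np.array([proj(c,(cx[0]+r*np.cos(a),cx[1]+r*np.sin(a),107.5)) for r in rr],np.float32)
        val=cv2.remap(g,uv[:,:1],uv[:,1:],cv2.INTER_LINEAR)[:,0]; d=np.gradient(val);k=np.argmax(d)
        if d[k]>1.5:P.append(cx+rr[k]*np.array([np.cos(a),np.sin(a)]))
    P=np.array(P);e=least_squares(lambda p:np.hypot(*(P-p[:2]).T)-p[2],[*cx,108],loss="soft_l1",f_scale=.5);cx=e.x[:2]
print("edge",e.x.round(2),len(P),np.median(abs(e.fun)).round(2))
print("hub",ray(c,*Z(303,303),121.5).round(1))
```

```text
necks [ 5.61702e+02  7.96780e+01 -2.58000e-01  1.32631e+02] [-1.3 -0.3  2.  -1.  -0.6  1.6 -0.1 -0.5]
edge [560.38  79.58 107.4 ] 97 0.34
hub [558.1  78.7 121.5]
```

Run:
```python
from h import *
D=np.load("w1.npz");c={k:D[k] for k in("mtx","R","t")}
Z=lambda u,v:(190+u/2.25,100+v/2.25)
L={1:((240,532),(316,514)),2:((526,308),(545,380)),3:((262,80),(400,70)),4:((58,258),(75,335))}
C=np.array([560.7,79.3]);yaw=-.258
for i,(a,b) in L.items():
    A=ray(c,*Z(*a),138);B=ray(c,*Z(*b),138);d=B-A;az=np.degrees(np.arctan2(d[1],d[0]))%180
    r=np.degrees(yaw)+90*i-45; P=C+78*np.array([np.cos(np.radians(r)),np.sin(np.radians(r))])
    off=(az-r)%180; print(i,"axis",P.round(1),"mid",((A+B)/2)[:2].round(1),"wing az",round(az,1),"home",round(r%180,1),"to go",round(off,1),"joint",round(2-np.radians(off),2))
plan((521.5,146.7),165,0)
```

```text
1 axis [628.1 118.6] mid [625.  117.7] wing az 142.0 home 30.2 to go 111.8 joint 0.05
2 axis [521.4 146.7] mid [519.6 145.6] wing az 55.7 home 120.2 to go 115.5 joint -0.02
3 axis [493.3  40. ] mid [492.7  39.3] wing az 130.8 home 30.2 to go 100.6 joint 0.24
4 axis [600.   11.9] mid [598.6  12.9] wing az 44.0 home 120.2 to go 103.8 joint 0.19
t 2.58 at [558.9  72.8 231.3] az 126.4 j6 -29.0 F [ 0.5  0.  -0.6] gap 41.9
-> shift [-13.8  81.6  66.3] turn z -53.6 tilt [-0. -0. -1.]
```

Call:
play_rows(
  targets=[
    {"claw":130,"delta_pos":[-7,41,33],"dr":[0,0,0]},
    {"claw":130,"delta_pos":[-7,41,33],"dr":[0,0,0]},
    {"claw":130,"delta_pos":[0,0,0],"dr":[0,0,-9.6]},
    {"claw":130,"delta_pos":[0,0,0],"dr":[0,0,-9.6]},
    {"claw":130,"delta_pos":[0,0,0],"dr":[0,0,0]},
  ],
)

```text
time: 3.2
ee_pos: [521.4, 147.3, 165.3]
tcp_rot: [-0.465, 0.885, 0.0, -0.0]
wrist_force: [0.2, -0.3, -0.6]
finger_gap: 41.7
gripper_force: 0.0
```

Run:
```python
from h import *
plan((521.2,146.5),117,145.7)
c=imaging.camera_info("wrist");im=imaging.get_image("wrist");np.savez("w2.npz",im=im,**c)
print(proj(c,(521.2,146.5,133)),proj(c,(521.2,146.5,144)))
cv2.imwrite("pics/w2.png",cv2.convertScaleAbs(im[:,:,::-1],alpha=1.4))
```

```text
t 3.2 at [521.4 147.3 165.3] az 145.4 j6 -39.6 F [ 0.2 -0.3 -0.6] gap 41.7
-> shift [ 0.8 -0.3 48.3] turn z -0.3 tilt [-0. -0. -1.]
[317.17500545 268.51773216] [317.04723185 276.58338019]
```

View pics/w2.png

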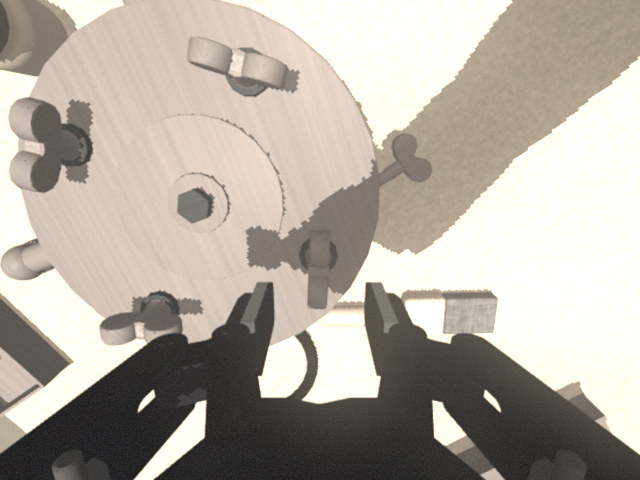

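The wing of screw 2 lies between the fingers, centred at (318,270) and lined up with the tool x. Descending to pinch it.

Call:
play_rows(
  targets=[
    {"claw":130,"delta_pos":[0.8,0,25],"dr":[0,0,0]},
    {"claw":130,"delta_pos":[0,0,24],"dr":[0,0,0]},
    {"claw":255,"delta_pos":[0,0,0],"dr":[0,0,0]},
    {"claw":255,"delta_pos":[0,0,0],"dr":[0,0,0]},
    {"claw":255,"delta_pos":[0,0,0],"dr":[0,0,0]},
  ],
  grip_force=60,
)

```text
time: 3.88
ee_pos: [521.2, 146.2, 116.9]
tcp_rot: [-0.466, 0.885, -0.0, 0.0]
wrist_force: [0.6, -1.5, -2.3]
finger_gap: 10.6
gripper_force: 61.3
```

Run:
```python
from h import *
plan((521.2,146.5),116,145.7); print(bot.sense()["moment"])
```

```text
t 3.88 at [521.2 146.2 116.9] az 145.6 j6 -39.9 F [ 0.6 -1.5 -2.3] gap 10.6
-> shift [-0.3  0.2  0.9] turn z -0.1 tilt [ 4.e-04 -4.e-04 -1.e+00]
[-0.24150349  0.16144572 -0.1318737 ]
```

Call:
play_rows(
  targets=[
    {"claw":255,"delta_pos":[0,0,0.3],"dr":[0,0,10.6]},
    {"claw":255,"delta_pos":[0,0,0.3],"dr":[0,0,10.6]},
    {"claw":255,"delta_pos":[0,0,0.3],"dr":[0,0,10.6]},
    {"claw":255,"delta_pos":[0,0,0.3],"dr":[0,0,10.6]},
    {"claw":255,"delta_pos":[0,0,0.3],"dr":[0,0,10.6]},
  ],
)

```text
time: 4.5
ee_pos: [521.3, 146.5, 115.8]
tcp_rot: [-0.02, 1.0, 0.0, 0.001]
wrist_force: [-1.4, -0.8, -0.0]
finger_gap: 10.8
gripper_force: 61.5
```

Call:
play_rows(
  targets=[
    {"claw":255,"delta_pos":[0,0,0.2],"dr":[0,0,5]},
    {"claw":255,"delta_pos":[0,0,0],"dr":[0,0,0]},
    {"claw":130,"delta_pos":[0,0,0],"dr":[0,0,0]},
    {"claw":130,"delta_pos":[0,0,0],"dr":[0,0,0]},
    {"claw":130,"delta_pos":[0,0,-50],"dr":[0,0,0]},
  ],
)

```text
time: 5.12
ee_pos: [518.0, 145.7, 161.6]
tcp_rot: [0.02, 1.0, -0.001, -0.004]
wrist_force: [0.8, 0.0, 0.1]
finger_gap: 42.0
gripper_force: 0.0
```

Run:
```python
from h import *
# s4: wing az 44 -> tool y 134
plan((599.6,12.2),165,134)
```

```text
t 5.12 at [518.  145.7 161.6] az 87.7 j6 18.0 F [0.8 0.  0.1] gap 42.0
-> shift [ -86.9 -130.1   -3.8] turn z -46.3 tilt [-0.0083 -0.0021 -1.    ]
```

Call:
play_rows(
  targets=[
    {"claw":130,"delta_pos":[-27.9,-43.7,0],"dr":[0,0,0]},
    {"claw":130,"delta_pos":[-27.9,-43.7,0],"dr":[0,0,0]},
    {"claw":130,"delta_pos":[-27.9,-43.7,0],"dr":[0,0,0]},
    {"claw":130,"delta_pos":[0,0,0],"dr":[0,0,-9.3]},
    {"claw":130,"delta_pos":[0,0,0],"dr":[0,0,-9.3]},
  ],
)

```text
time: 5.75
ee_pos: [599.8, 11.1, 164.4]
tcp_rot: [-0.143, 0.99, 0.0, 0.0]
wrist_force: [0.0, 0.2, -0.4]
finger_gap: 41.9
gripper_force: 0.0
```

Call:
play_rows(
  targets=[
    {"claw":130,"delta_pos":[0,0,0],"dr":[0,0,-9.3]},
    {"claw":130,"delta_pos":[0,0,0],"dr":[0,0,-9.3]},
    {"claw":130,"delta_pos":[0,0,0],"dr":[0,0,-9.3]},
    {"claw":130,"delta_pos":[0,0,0],"dr":[0,0,0]},
    {"claw":130,"delta_pos":[0,0,0],"dr":[0,0,0]},
  ],
)

```text
time: 6.38
ee_pos: [599.4, 12.1, 164.6]
tcp_rot: [-0.375, 0.927, 0.0, 0.0]
wrist_force: [-0.2, 0.4, 0.1]
finger_gap: 41.9
gripper_force: 0.0
```

Run:
```python
from h import *
plan((599.6,12.2),116,134)
c=imaging.camera_info("wrist");im=imaging.get_image("wrist");np.savez("w3.npz",im=im,**c)
print(proj(c,(599.6,12.2,138)))
cv2.imwrite("pics/w3.png",cv2.convertScaleAbs(im[:,:,::-1],alpha=1.3))
```

```text
t 6.38 at [599.4  12.1 164.6] az 134.0 j6 -42.9 F [-0.2  0.4  0.1] gap 41.9
-> shift [-0.3 -0.1 48.6] turn z 0.0 tilt [ 2.e-04  1.e-04 -1.e+00]
[317.41830572 274.49252226]
```

View pics/w3.png

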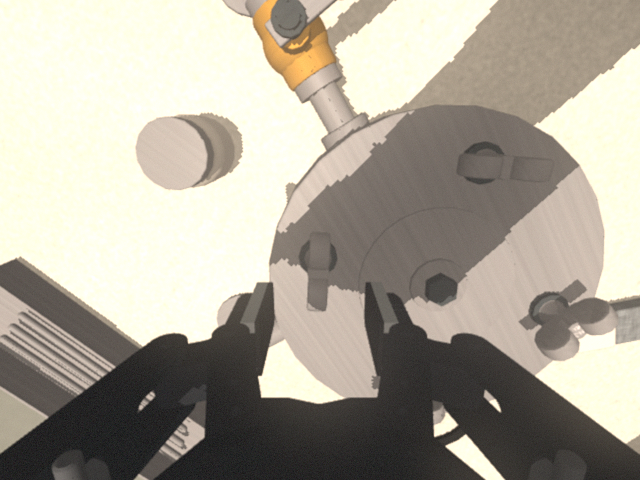

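Wing 4 is centred between the fingers at (318,272) and lined up. Pinching it and turning it half way.

Call:
play_rows(
  targets=[
    {"claw":130,"delta_pos":[0,0,24.5],"dr":[0,0,0]},
    {"claw":130,"delta_pos":[0,0,24],"dr":[0,0,0]},
    {"claw":255,"delta_pos":[0,0,0],"dr":[0,0,0]},
    {"claw":255,"delta_pos":[0,0,0],"dr":[0,0,0]},
    {"claw":255,"delta_pos":[0,0,0],"dr":[0,0,0]},
  ],
)

```text
time: 7.05
ee_pos: [599.6, 11.6, 116.5]
tcp_rot: [-0.376, 0.927, -0.001, 0.0]
wrist_force: [1.0, -0.8, -3.7]
finger_gap: 10.9
gripper_force: 61.6
```

Call:
play_rows(
  targets=[
    {"claw":255,"delta_pos":[0,0,0.3],"dr":[0,0,9.3]},
    {"claw":255,"delta_pos":[0,0,0.3],"dr":[0,0,9.3]},
    {"claw":255,"delta_pos":[0,0,0.3],"dr":[0,0,9.3]},
    {"claw":255,"delta_pos":[0,0,0.3],"dr":[0,0,9.3]},
    {"claw":255,"delta_pos":[0,0,0.2],"dr":[0,0,9.3]},
  ],
)

```text
time: 7.68
ee_pos: [599.6, 11.7, 115.5]
tcp_rot: [0.023, 1.0, -0.0, 0.001]
wrist_force: [-0.9, -2.3, -2.7]
finger_gap: 11.1
gripper_force: 61.6
```

Call:
play_rows(
  targets=[
    {"claw":255,"delta_pos":[0,0,0],"dr":[0,0,0]},
    {"claw":130,"delta_pos":[0,0,0],"dr":[0,0,0]},
    {"claw":130,"delta_pos":[0,0,0],"dr":[0,0,0]},
    {"claw":130,"delta_pos":[0,0,-50],"dr":[0,0,0]},
    {"claw":130,"delta_pos":[0,0,0],"dr":[0,0,0]},
  ],
)

```text
time: 8.3
ee_pos: [602.4, 12.3, 169.0]
tcp_rot: [0.02, 1.0, 0.0, 0.004]
wrist_force: [0.7, -0.4, 0.6]
finger_gap: 41.8
gripper_force: 0.0
```

Run:
```python
from h import *
# s1: wing az 142 -> tool y 52
plan((627.5,118.3),165,52)
```

```text
t 8.3 at [602.4  12.3 169. ] az 87.7 j6 3.4 F [ 0.7 -0.4  0.6] gap 41.8
-> shift [-20.8 106.9   4.3] turn z 35.7 tilt [ 8.5e-03  5.0e-04 -1.0e+00]
```

Call:
play_rows(
  targets=[
    {"claw":130,"delta_pos":[-11.9,53.7,0],"dr":[0,0,0]},
    {"claw":130,"delta_pos":[-11.9,53.7,0],"dr":[0,0,0]},
    {"claw":130,"delta_pos":[0,0,0],"dr":[0,0,9]},
    {"claw":130,"delta_pos":[0,0,0],"dr":[0,0,9]},
    {"claw":130,"delta_pos":[0,0,0],"dr":[0,0,9]},
  ],
)

```text
time: 8.93
ee_pos: [627.1, 118.9, 164.1]
tcp_rot: [0.255, 0.967, -0.0, -0.0]
wrist_force: [-0.4, -0.7, 0.1]
finger_gap: 41.7
gripper_force: 0.0
```

Call:
play_rows(
  targets=[
    {"claw":130,"delta_pos":[0,0,0],"dr":[0,0,9]},
    {"claw":130,"delta_pos":[0,0,0],"dr":[0,0,0]},
    {"claw":130,"delta_pos":[0,0,0],"dr":[0,0,0]},
    {"claw":130,"delta_pos":[0,0,0],"dr":[0,0,0]},
    {"claw":130,"delta_pos":[0,0,0],"dr":[0,0,0]},
  ],
)

```text
time: 9.55
ee_pos: [627.5, 118.4, 164.7]
tcp_rot: [0.328, 0.945, 0.0, 0.0]
wrist_force: [-0.4, -0.2, -0.7]
finger_gap: 41.9
gripper_force: 0.0
```

Run:
```python
from h import *
plan((627.5,118.3),116,52)
c=imaging.camera_info("wrist");im=imaging.get_image("wrist");np.savez("w4.npz",im=im,**c)
print(proj(c,(627.5,118.3,138)))
for d in imaging.outline_of("wrist","screw_1_wing"):
    ys,xs=np.nonzero(d["mask"]); print(round(d["conf"],2),np.round(d["box"]),xs.mean().round(1),ys.mean().round(1),cv2.fitLine(np.c_[xs,ys].astype(np.float32),cv2.DIST_L2,0,.01,.01).ravel().round(3))
cv2.imwrite("pics/w4.png",cv2.convertScaleAbs(im[:,:,::-1],alpha=1.3))
```

```text
t 9.55 at [627.5 118.4 164.7] az 51.7 j6 49.0 F [-0.4 -0.2 -0.7] gap 41.9
-> shift [-0.1 -0.  48.7] turn z -0.3 tilt [ 1.e-04  0.e+00 -1.e+00]
[318.23471404 275.71215297]
0.91 [301. 231. 341. 315.] 319.1 268.6 [2.80000e-02 1.00000e+00 3.19115e+02 2.68633e+02]
```

View pics/w4.png

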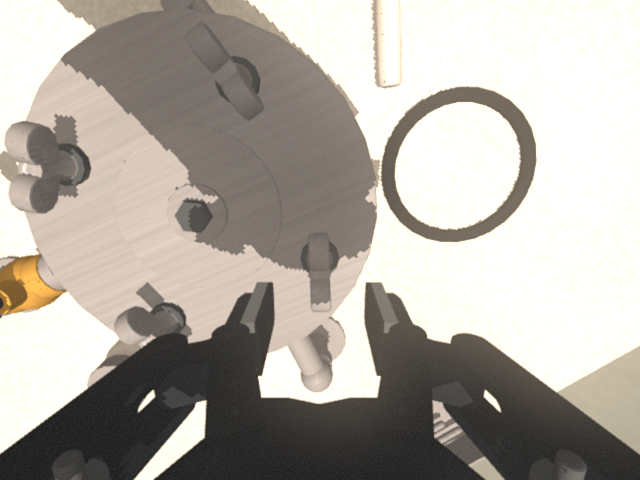

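Wing 1 is centred at (319,269). Next I pinch it, turn it half way, and cross to screw 3.

Call:
play_rows(
  targets=[
    {"claw":130,"delta_pos":[0,0,24.5],"dr":[0,0,0]},
    {"claw":130,"delta_pos":[0,0,24],"dr":[0,0,0]},
    {"claw":255,"delta_pos":[0,0,0],"dr":[0,0,0]},
    {"claw":255,"delta_pos":[0,0,0],"dr":[0,0,0]},
    {"claw":255,"delta_pos":[0,0,0],"dr":[0,0,0]},
  ],
)

```text
time: 10.28
ee_pos: [627.4, 118.6, 116.6]
tcp_rot: [0.328, 0.945, 0.0, -0.0]
wrist_force: [0.1, 1.2, -4.0]
finger_gap: 11.2
gripper_force: 61.4
```

Call:
play_rows(
  targets=[
    {"claw":255,"delta_pos":[0,0,0.3],"dr":[0,0,10.7]},
    {"claw":255,"delta_pos":[0,0,0.3],"dr":[0,0,10.7]},
    {"claw":255,"delta_pos":[0,0,0.3],"dr":[0,0,10.7]},
    {"claw":255,"delta_pos":[0,0,0.3],"dr":[0,0,10.7]},
    {"claw":255,"delta_pos":[0,0,0.3],"dr":[0,0,10.7]},
  ],
)

```text
time: 10.9
ee_pos: [628.2, 119.0, 115.5]
tcp_rot: [0.72, 0.694, 0.001, 0.0]
wrist_force: [1.3, 1.6, -2.5]
finger_gap: 10.9
gripper_force: 61.8
```

Call:
play_rows(
  targets=[
    {"claw":255,"delta_pos":[0,0,0],"dr":[0,0,0]},
    {"claw":130,"delta_pos":[0,0,0],"dr":[0,0,0]},
    {"claw":130,"delta_pos":[0,0,0],"dr":[0,0,0]},
    {"claw":130,"delta_pos":[0,0,-50],"dr":[0,0,0]},
    {"claw":130,"delta_pos":[0,0,0],"dr":[0,0,0]},
  ],
)

```text
time: 11.52
ee_pos: [630.5, 118.7, 169.4]
tcp_rot: [0.718, 0.696, 0.004, 0.003]
wrist_force: [0.9, -0.1, -0.2]
finger_gap: 42.2
gripper_force: 0.0
```

Call:
play_rows(
  targets=[
    {"claw":130,"delta_pos":[-27.5,-43.9,0],"dr":[0,0,0]},
    {"claw":130,"delta_pos":[-27.5,-43.9,0],"dr":[0,0,0]},
    {"claw":130,"delta_pos":[-27.5,-43.9,0],"dr":[0,0,0]},
    {"claw":130,"delta_pos":[0,0,0],"dr":[0,0,-8.5]},
    {"claw":130,"delta_pos":[0,0,0],"dr":[0,0,-8.5]},
  ],
)

```text
time: 12.15
ee_pos: [492.1, 39.5, 164.7]
tcp_rot: [0.606, 0.796, -0.0, 0.0]
wrist_force: [1.1, 0.1, 0.3]
finger_gap: 41.7
gripper_force: 0.0
```

Call:
play_rows(
  targets=[
    {"claw":130,"delta_pos":[0,0,0],"dr":[0,0,-8.5]},
    {"claw":130,"delta_pos":[0,0,0],"dr":[0,0,-8.5]},
    {"claw":130,"delta_pos":[0,0,0],"dr":[0,0,-8.5]},
    {"claw":130,"delta_pos":[0,0,0],"dr":[0,0,0]},
    {"claw":130,"delta_pos":[0,0,0],"dr":[0,0,0]},
  ],
)

```text
time: 12.78
ee_pos: [493.0, 40.0, 164.6]
tcp_rot: [0.418, 0.908, -0.0, -0.0]
wrist_force: [0.9, 0.2, -0.0]
finger_gap: 42.1
gripper_force: 0.0
```

```bash
cat >> h.py <<'E'
def wing():
    im=imaging.get_image("wrist")
    for d in imaging.outline_of("wrist","screw_1_wing"):
        if d["conf"]<.3: continue
        ys,xs=np.nonzero(d["mask"]); l=cv2.fitLine(np.c_[xs,ys].astype(np.float32),cv2.DIST_L2,0,.01,.01).ravel()
        print("wing",round(d["conf"],2),np.round(d["box"]),xs.mean().round(1),ys.mean().round(1),"lean deg",round(np.degrees(np.arctan(l[0]/l[1])),1))
    return im
E
python3 - <<'E'
from h import *
plan((493.3,40),116,40.8); wing()
E
```

```text
t 12.78 at [493.   40.  164.6] az 40.5 j6 54.1 F [ 0.9  0.2 -0. ] gap 42.1
-> shift [-0.2  0.2 48.6] turn z -0.3 tilt [-2.e-04 -1.e-04 -1.e+00]
wing 0.96 [533. 280. 629. 349.] 575.8 309.5 lean deg -78.0
```

Call:
play_rows(
  targets=[
    {"claw":130,"delta_pos":[0,0,24.5],"dr":[0,0,0]},
    {"claw":130,"delta_pos":[0,0,24],"dr":[0,0,0]},
    {"claw":255,"delta_pos":[0,0,0],"dr":[0,0,0]},
    {"claw":255,"delta_pos":[0,0,0],"dr":[0,0,0]},
    {"claw":255,"delta_pos":[0,0,0],"dr":[0,0,0]},
  ],
)

```text
time: 13.5
ee_pos: [493.0, 40.1, 116.6]
tcp_rot: [0.417, 0.909, -0.0, -0.0]
wrist_force: [-0.9, -0.2, -1.9]
finger_gap: 11.1
gripper_force: 61.3
```

Call:
play_rows(
  targets=[
    {"claw":255,"delta_pos":[0,0,0.3],"dr":[0,0,8.6]},
    {"claw":255,"delta_pos":[0,0,0.3],"dr":[0,0,8.6]},
    {"claw":255,"delta_pos":[0,0,0.3],"dr":[0,0,8.6]},
    {"claw":255,"delta_pos":[0,0,0.3],"dr":[0,0,8.6]},
    {"claw":255,"delta_pos":[0,0,0.2],"dr":[0,0,8.6]},
  ],
)

```text
time: 14.12
ee_pos: [493.4, 40.2, 115.7]
tcp_rot: [0.723, 0.691, 0.0, 0.0]
wrist_force: [-0.8, 0.4, 0.0]
finger_gap: 10.3
gripper_force: 61.8
```

Call:
play_rows(
  targets=[
    {"claw":255,"delta_pos":[0,0,0],"dr":[0,0,0]},
    {"claw":130,"delta_pos":[0,0,0],"dr":[0,0,0]},
    {"claw":130,"delta_pos":[0,0,0],"dr":[0,0,0]},
    {"claw":130,"delta_pos":[0,0,-50],"dr":[0,0,0]},
    {"claw":130,"delta_pos":[0,0,0],"dr":[0,0,0]},
  ],
)

```text
time: 14.75
ee_pos: [496.4, 40.4, 168.3]
tcp_rot: [0.721, 0.693, 0.003, 0.003]
wrist_force: [1.3, 0.8, -1.1]
finger_gap: 41.9
gripper_force: 0.0
```

Call:
play_rows(
  targets=[
    {"claw":130,"delta_pos":[53.8,11.8,0],"dr":[0,0,0]},
    {"claw":130,"delta_pos":[53.8,11.8,0],"dr":[0,0,0]},
    {"claw":130,"delta_pos":[0,0,0],"dr":[0,0,-10]},
    {"claw":130,"delta_pos":[0,0,0],"dr":[0,0,-10]},
    {"claw":130,"delta_pos":[0,0,0],"dr":[0,0,-10]},
  ],
)

```text
time: 15.38
ee_pos: [520.9, 147.0, 163.9]
tcp_rot: [0.515, 0.857, -0.0, -0.0]
wrist_force: [1.4, -0.1, -0.5]
finger_gap: 41.6
gripper_force: 0.0
```

Call:
play_rows(
  targets=[
    {"claw":130,"delta_pos":[0,0,0],"dr":[0,0,-10]},
    {"claw":130,"delta_pos":[0,0,0],"dr":[0,0,-10]},
    {"claw":130,"delta_pos":[0,0,0],"dr":[0,0,-10]},
    {"claw":130,"delta_pos":[0,0,0],"dr":[0,0,-10]},
    {"claw":130,"delta_pos":[0,0,0],"dr":[0,0,-10]},
  ],
)

```text
time: 16.0
ee_pos: [520.9, 146.6, 164.0]
tcp_rot: [0.104, 0.995, -0.0, -0.0]
wrist_force: [-0.2, -0.1, 0.1]
finger_gap: 41.7
gripper_force: 0.0
```

Call:
play_rows(
  targets=[
    {"claw":130,"delta_pos":[0,0,0],"dr":[0,0,-10]},
    {"claw":130,"delta_pos":[0,0,0],"dr":[0,0,0]},
    {"claw":130,"delta_pos":[0,0,0],"dr":[0,0,0]},
    {"claw":130,"delta_pos":[0,0,0],"dr":[0,0,0]},
    {"claw":130,"delta_pos":[0,0,0],"dr":[0,0,0]},
  ],
)

```text
time: 16.62
ee_pos: [521.2, 146.7, 164.8]
tcp_rot: [0.021, 1.0, 0.0, 0.0]
wrist_force: [0.2, 0.7, 0.5]
finger_gap: 42.1
gripper_force: 0.0
```

Run:
```python
from h import *
plan((521.2,146.5),115,87.5); im=wing()
cv2.imwrite("pics/w5.png",cv2.convertScaleAbs(im[:,:,::-1],alpha=1.3))
```

```text
t 16.62 at [521.2 146.7 164.8] az 87.6 j6 18.1 F [0.2 0.7 0.5] gap 42.1
-> shift [-0.  -0.2 49.8] turn z 0.1 tilt [ 1.e-04  0.e+00 -1.e+00]
wing 0.83 [268. 380. 303. 400.] 286.0 390.0 lean deg 85.7
```

View pics/w5.png

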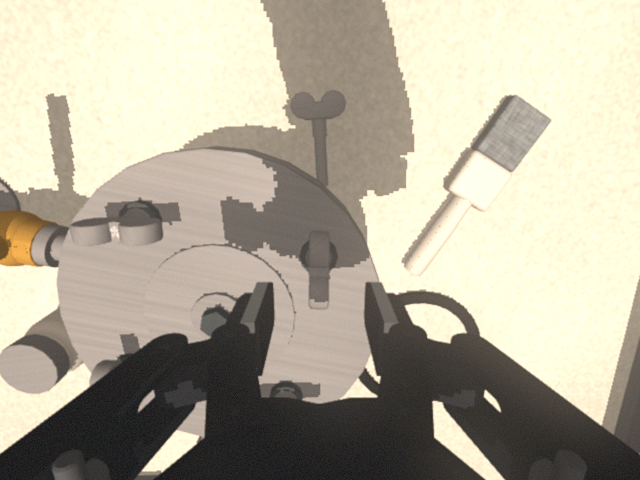

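Screw 2 sits half way, aligned at (318,270). Round two begins: turning it home.

Call:
play_rows(
  targets=[
    {"claw":130,"delta_pos":[0,0,25],"dr":[0,0,0]},
    {"claw":130,"delta_pos":[0,0,24.5],"dr":[0,0,0]},
    {"claw":255,"delta_pos":[0,0,0],"dr":[0,0,0]},
    {"claw":255,"delta_pos":[0,0,0],"dr":[0,0,0]},
    {"claw":255,"delta_pos":[0,0,0],"dr":[0,0,0]},
  ],
)

```text
time: 17.35
ee_pos: [521.1, 146.5, 115.9]
tcp_rot: [0.021, 1.0, -0.0, 0.0]
wrist_force: [-0.5, 0.2, -1.0]
finger_gap: 10.7
gripper_force: 61.4
```

Call:
play_rows(
  targets=[
    {"claw":255,"delta_pos":[0,0,0.3],"dr":[0,0,10.7]},
    {"claw":255,"delta_pos":[0,0,0.3],"dr":[0,0,10.7]},
    {"claw":255,"delta_pos":[0,0,0.3],"dr":[0,0,10.7]},
    {"claw":255,"delta_pos":[0,0,0.3],"dr":[0,0,10.7]},
    {"claw":255,"delta_pos":[0,0,0.3],"dr":[0,0,10.7]},
  ],
)

```text
time: 17.98
ee_pos: [521.3, 146.9, 114.8]
tcp_rot: [0.471, 0.882, 0.0, 0.0]
wrist_force: [-1.5, 1.3, -0.2]
finger_gap: 10.7
gripper_force: 61.8
```

Run:
```python
from h import *
plan((521.2,146.5),115,30.2); print(bot.sense()["moment"])
```

```text
t 17.98 at [521.3 146.9 114.8] az 33.8 j6 71.9 F [-1.5  1.3 -0.2] gap 10.7
-> shift [-0.2 -0.3 -0.2] turn z 3.6 tilt [ 1.e-03  2.e-04 -1.e+00]
[-0.28608574  0.11115168  0.14666055]
```

Call:
play_rows(
  targets=[
    {"claw":255,"delta_pos":[0,0,0.1],"dr":[0,0,3]},
    {"claw":255,"delta_pos":[0,0,0],"dr":[0,0,2]},
    {"claw":255,"delta_pos":[0,0,0],"dr":[0,0,2]},
    {"claw":255,"delta_pos":[0,0,0],"dr":[0,0,2]},
    {"claw":255,"delta_pos":[0,0,0],"dr":[0,0,0]},
  ],
)

```text
time: 18.6
ee_pos: [522.1, 147.3, 114.4]
tcp_rot: [0.535, 0.845, 0.001, 0.001]
wrist_force: [-0.1, 1.5, 5.0]
finger_gap: 10.8
gripper_force: 80.7
```

Run:
```python
from h import *
plan((521.2,146.5),115,30.2); print(bot.sense()["moment"])
```

```text
t 18.6 at [522.1 147.3 114.4] az 25.3 j6 80.5 F [-0.1  1.5  5. ] gap 10.8
-> shift [-0.4 -1.1 -0.6] turn z -4.9 tilt [ 2.1e-03  9.0e-04 -1.0e+00]
[-0.01561772 -0.19308682  1.85636202]
```

Screw 2 is on its stop: the moment rose to 1.9 N m. Now across to screw 4.

Call:
play_rows(
  targets=[
    {"claw":130,"delta_pos":[0,0,0],"dr":[0,0,0]},
    {"claw":130,"delta_pos":[0,0,0],"dr":[0,0,0]},
    {"claw":130,"delta_pos":[0,0,-26],"dr":[0,0,0]},
    {"claw":130,"delta_pos":[0,0,-25],"dr":[0,0,0]},
    {"claw":130,"delta_pos":[0,0,0],"dr":[0,0,0]},
  ],
)

```text
time: 19.23
ee_pos: [522.7, 146.9, 166.3]
tcp_rot: [0.537, 0.844, 0.001, 0.001]
wrist_force: [-0.4, -0.5, -0.7]
finger_gap: 41.9
gripper_force: 0.0
```

Call:
play_rows(
  targets=[
    {"claw":130,"delta_pos":[-51.7,4.6,0],"dr":[0,0,0]},
    {"claw":130,"delta_pos":[-51.7,4.6,0],"dr":[0,0,0]},
    {"claw":130,"delta_pos":[-51.7,4.6,0],"dr":[0,0,0]},
    {"claw":130,"delta_pos":[0,0,0],"dr":[0,0,-10.4]},
    {"claw":130,"delta_pos":[0,0,0],"dr":[0,0,-10.4]},
  ],
)

```text
time: 19.85
ee_pos: [599.1, 11.0, 162.8]
tcp_rot: [0.374, 0.928, -0.0, -0.001]
wrist_force: [0.3, -0.0, -0.3]
finger_gap: 41.9
gripper_force: 0.0
```

Call:
play_rows(
  targets=[
    {"claw":130,"delta_pos":[0,0,0],"dr":[0,0,-10.4]},
    {"claw":130,"delta_pos":[0,0,0],"dr":[0,0,-10.4]},
    {"claw":130,"delta_pos":[0,0,0],"dr":[0,0,-10.4]},
    {"claw":130,"delta_pos":[0,0,0],"dr":[0,0,-10.4]},
    {"claw":130,"delta_pos":[0,0,0],"dr":[0,0,0]},
  ],
)

```text
time: 20.48
ee_pos: [598.8, 12.0, 163.3]
tcp_rot: [0.023, 1.0, -0.0, -0.001]
wrist_force: [-0.3, -0.5, -0.0]
finger_gap: 41.8
gripper_force: 0.0
```

Run:
```python
from h import *
plan((599.5,12),115,87.6)
```

```text
t 20.48 at [598.8  12.  163.3] az 87.4 j6 3.8 F [-0.3 -0.5 -0. ] gap 41.8
-> shift [-0.8 -0.  48.3] turn z -0.2 tilt [-0.0021  0.     -1.    ]
```

Call:
play_rows(
  targets=[
    {"claw":130,"delta_pos":[-0.8,0,24],"dr":[0,0,0]},
    {"claw":130,"delta_pos":[0,0,24],"dr":[0,0,0]},
    {"claw":255,"delta_pos":[0,0,0],"dr":[0,0,0]},
    {"claw":255,"delta_pos":[0,0,0],"dr":[0,0,0]},
    {"claw":255,"delta_pos":[0,0,0],"dr":[0,0,0]},
  ],
)

```text
time: 21.1
ee_pos: [600.0, 11.9, 116.8]
tcp_rot: [0.022, 1.0, -0.0, -0.0]
wrist_force: [-1.0, 0.3, -4.9]
finger_gap: 11.0
gripper_force: 61.5
```

Call:
play_rows(
  targets=[
    {"claw":255,"delta_pos":[0,0,0.3],"dr":[0,0,10.7]},
    {"claw":255,"delta_pos":[0,0,0.3],"dr":[0,0,10.7]},
    {"claw":255,"delta_pos":[0,0,0.3],"dr":[0,0,10.7]},
    {"claw":255,"delta_pos":[0,0,0.3],"dr":[0,0,10.7]},
    {"claw":255,"delta_pos":[0,0,0.3],"dr":[0,0,10.7]},
  ],
)

```text
time: 21.72
ee_pos: [600.1, 11.8, 115.7]
tcp_rot: [0.472, 0.882, -0.0, 0.0]
wrist_force: [-1.5, -2.3, -3.0]
finger_gap: 10.8
gripper_force: 61.8
```

Call:
play_rows(
  targets=[
    {"claw":255,"delta_pos":[0,0,0.1],"dr":[0,0,3]},
    {"claw":255,"delta_pos":[0,0,0],"dr":[0,0,2]},
    {"claw":255,"delta_pos":[0,0,0],"dr":[0,0,2]},
    {"claw":255,"delta_pos":[0,0,0],"dr":[0,0,1]},
    {"claw":255,"delta_pos":[0,0,0],"dr":[0,0,0]},
  ],
)

```text
time: 22.35
ee_pos: [599.5, 11.3, 115.4]
tcp_rot: [0.529, 0.849, -0.001, 0.0]
wrist_force: [-3.9, -4.5, 0.9]
finger_gap: 10.6
gripper_force: 74.5
```

Run:
```python
from h import *
plan((599.5,12),115,30.2); print(bot.sense()["moment"])
```

```text
t 22.35 at [599.5  11.3 115.4] az 26.2 j6 65.0 F [-3.9 -4.5  0.9] gap 10.6
-> shift [0.6 0.3 0.4] turn z -4.0 tilt [-0.0012 -0.0022 -1.    ]
[-0.78137162  0.70099284  1.55821637]
```

Screw 4 is on its stop too. Now screw 1.

Call:
play_rows(
  targets=[
    {"claw":130,"delta_pos":[0,0,0],"dr":[0,0,0]},
    {"claw":130,"delta_pos":[0,0,0],"dr":[0,0,0]},
    {"claw":130,"delta_pos":[0,0,-25],"dr":[0,0,0]},
    {"claw":130,"delta_pos":[0,0,-25],"dr":[0,0,0]},
    {"claw":130,"delta_pos":[0,0,0],"dr":[0,0,0]},
  ],
)

```text
time: 22.98
ee_pos: [602.7, 12.5, 167.7]
tcp_rot: [0.53, 0.848, 0.002, 0.002]
wrist_force: [-0.4, -0.6, -0.2]
finger_gap: 41.4
gripper_force: 0.0
```

Call:
play_rows(
  targets=[
    {"claw":130,"delta_pos":[41.9,35.9,0],"dr":[0,0,0]},
    {"claw":130,"delta_pos":[41.9,35.9,0],"dr":[0,0,0]},
    {"claw":130,"delta_pos":[0,0,0],"dr":[0,0,9.3]},
    {"claw":130,"delta_pos":[0,0,0],"dr":[0,0,9.3]},
    {"claw":130,"delta_pos":[0,0,0],"dr":[0,0,9.3]},
  ],
)

```text
time: 23.6
ee_pos: [627.7, 119.5, 163.9]
tcp_rot: [0.72, 0.694, -0.0, -0.0]
wrist_force: [0.2, -0.6, -0.2]
finger_gap: 41.7
gripper_force: 0.0
```

Run:
```python
from h import *
plan((627.8,118.8),115,-2)
```

```text
t 23.6 at [627.7 119.5 163.9] az -2.1 j6 102.9 F [ 0.2 -0.6 -0.2] gap 41.7
-> shift [-0.7  0.2 48.9] turn z -0.1 tilt [-1.2e-03  2.0e-04 -1.0e+00]
```

Call:
play_rows(
  targets=[
    {"claw":130,"delta_pos":[-0.5,0,24.5],"dr":[0,0,0]},
    {"claw":130,"delta_pos":[0,0,24],"dr":[0,0,0]},
    {"claw":255,"delta_pos":[0,0,0],"dr":[0,0,0]},
    {"claw":255,"delta_pos":[0,0,0],"dr":[0,0,0]},
    {"claw":255,"delta_pos":[0,0,0],"dr":[0,0,0]},
  ],
)

```text
time: 24.22
ee_pos: [628.1, 118.4, 116.4]
tcp_rot: [0.718, 0.696, -0.0, -0.0]
wrist_force: [2.6, -0.4, -7.4]
finger_gap: 10.9
gripper_force: 61.5
```

Call:
play_rows(
  targets=[
    {"claw":255,"delta_pos":[0,0,0.3],"dr":[0,0,10.7]},
    {"claw":255,"delta_pos":[0,0,0.3],"dr":[0,0,10.7]},
    {"claw":255,"delta_pos":[0,0,0.3],"dr":[0,0,10.7]},
    {"claw":255,"delta_pos":[0,0,0.3],"dr":[0,0,10.7]},
    {"claw":255,"delta_pos":[0,0,0.3],"dr":[0,0,10.7]},
  ],
)

```text
time: 24.85
ee_pos: [628.4, 118.4, 115.3]
tcp_rot: [0.955, 0.295, 0.0, 0.0]
wrist_force: [1.2, -0.4, -4.9]
finger_gap: 10.7
gripper_force: 61.8
```

Call:
play_rows(
  targets=[
    {"claw":255,"delta_pos":[0,0,0.1],"dr":[0,0,3]},
    {"claw":255,"delta_pos":[0,0,0],"dr":[0,0,2]},
    {"claw":255,"delta_pos":[0,0,0],"dr":[0,0,2]},
    {"claw":255,"delta_pos":[0,0,0],"dr":[0,0,1.5]},
    {"claw":255,"delta_pos":[0,0,0],"dr":[0,0,0]},
  ],
)

```text
time: 25.48
ee_pos: [628.6, 118.2, 115.2]
tcp_rot: [0.974, 0.227, 0.001, 0.001]
wrist_force: [3.1, -2.3, -5.1]
finger_gap: 10.8
gripper_force: 77.4
```

Run:
```python
from h import *
plan((627.8,118.8),115,-59.8); print(bot.sense()["moment"])
```

```text
t 25.48 at [628.6 118.2 115.2] az -63.8 j6 164.4 F [ 3.1 -2.3 -5.1] gap 10.8
-> shift [-0.5 -0.9  0.2] turn z -4.0 tilt [ 1.3e-03 -7.0e-04 -1.0e+00]
[-0.59174053 -0.52199676  1.56249652]
```

Screw 1 is home. Last one, screw 3.

Call:
play_rows(
  targets=[
    {"claw":130,"delta_pos":[0,0,0],"dr":[0,0,0]},
    {"claw":130,"delta_pos":[0,0,0],"dr":[0,0,0]},
    {"claw":130,"delta_pos":[0,0,-25],"dr":[0,0,0]},
    {"claw":130,"delta_pos":[0,0,-25],"dr":[0,0,0]},
    {"claw":130,"delta_pos":[0,0,0],"dr":[0,0,0]},
  ],
)

```text
time: 26.1
ee_pos: [629.5, 118.9, 167.8]
tcp_rot: [0.974, 0.226, 0.003, -0.0]
wrist_force: [0.3, -0.1, -0.5]
finger_gap: 41.7
gripper_force: 0.0
```

Call:
play_rows(
  targets=[
    {"claw":130,"delta_pos":[-51.9,3.9,0],"dr":[0,0,0]},
    {"claw":130,"delta_pos":[-51.9,3.9,0],"dr":[0,0,0]},
    {"claw":130,"delta_pos":[-51.9,3.9,0],"dr":[0,0,0]},
    {"claw":130,"delta_pos":[0,0,0],"dr":[0,0,-10.3]},
    {"claw":130,"delta_pos":[0,0,0],"dr":[0,0,-10.3]},
  ],
)

```text
time: 26.72
ee_pos: [491.8, 39.0, 164.5]
tcp_rot: [0.917, 0.399, -0.0, -0.0]
wrist_force: [0.5, -0.6, 0.6]
finger_gap: 42.1
gripper_force: 0.0
```

Call:
play_rows(
  targets=[
    {"claw":130,"delta_pos":[0,0,0],"dr":[0,0,-10.3]},
    {"claw":130,"delta_pos":[0,0,0],"dr":[0,0,-10.3]},
    {"claw":130,"delta_pos":[0,0,0],"dr":[0,0,-10.3]},
    {"claw":130,"delta_pos":[0,0,0],"dr":[0,0,-10.3]},
    {"claw":130,"delta_pos":[0,0,0],"dr":[0,0,0]},
  ],
)

```text
time: 27.35
ee_pos: [492.7, 39.4, 164.3]
tcp_rot: [0.721, 0.693, -0.0, -0.001]
wrist_force: [0.3, -0.5, 0.6]
finger_gap: 41.8
gripper_force: 0.0
```

Run:
```python
from h import *
plan((493.3,40.1),115,-2.2)
```

```text
t 27.35 at [492.7  39.4 164.3] az -2.2 j6 96.8 F [ 0.3 -0.5  0.6] gap 41.8
-> shift [ 0.7  0.7 49.3] turn z 0.0 tilt [-1.4e-03  3.0e-04 -1.0e+00]
```

Call:
play_rows(
  targets=[
    {"claw":130,"delta_pos":[0.7,0.7,24.5],"dr":[0,0,0]},
    {"claw":130,"delta_pos":[0,0,24.5],"dr":[0,0,0]},
    {"claw":255,"delta_pos":[0,0,0],"dr":[0,0,0]},
    {"claw":255,"delta_pos":[0,0,0],"dr":[0,0,0]},
    {"claw":255,"delta_pos":[0,0,0],"dr":[0,0,0]},
  ],
)

```text
time: 27.98
ee_pos: [493.6, 40.0, 116.3]
tcp_rot: [0.72, 0.694, -0.0, -0.0]
wrist_force: [-1.1, -0.4, -2.9]
finger_gap: 11.0
gripper_force: 61.2
```

Call:
play_rows(
  targets=[
    {"claw":255,"delta_pos":[0,0,0.3],"dr":[0,0,10.7]},
    {"claw":255,"delta_pos":[0,0,0.3],"dr":[0,0,10.7]},
    {"claw":255,"delta_pos":[0,0,0.3],"dr":[0,0,10.7]},
    {"claw":255,"delta_pos":[0,0,0.3],"dr":[0,0,10.7]},
    {"claw":255,"delta_pos":[0,0,0.3],"dr":[0,0,10.7]},
  ],
)

```text
time: 28.6
ee_pos: [493.7, 39.7, 115.1]
tcp_rot: [0.956, 0.293, -0.0, 0.0]
wrist_force: [-3.0, -1.3, 0.5]
finger_gap: 11.3
gripper_force: 61.6
```

Call:
play_rows(
  targets=[
    {"claw":255,"delta_pos":[0,0,0.1],"dr":[0,0,3]},
    {"claw":255,"delta_pos":[0,0,0],"dr":[0,0,2]},
    {"claw":255,"delta_pos":[0,0,0],"dr":[0,0,2]},
    {"claw":255,"delta_pos":[0,0,0],"dr":[0,0,1.5]},
    {"claw":255,"delta_pos":[0,0,0],"dr":[0,0,0]},
  ],
)

```text
time: 29.22
ee_pos: [493.4, 40.1, 114.8]
tcp_rot: [0.974, 0.226, -0.0, 0.0]
wrist_force: [-4.3, -1.1, 4.0]
finger_gap: 10.8
gripper_force: 77.2
```

Run:
```python
from h import *
plan((493.3,40.1),115,-59.8); print(bot.sense()["moment"])
```

```text
t 29.23 at [493.4  40.1 114.8] az -63.9 j6 158.6 F [-4.3 -1.1  4. ] gap 10.8
-> shift [-0.1 -0.1 -0.2] turn z -4.1 tilt [-9.e-04 -2.e-04 -1.e+00]
[-0.23818827  0.96071857  1.61455558]
```

All four screws are home. Lifting off and going over the valve lever.

Call:
play_rows(
  targets=[
    {"claw":130,"delta_pos":[0,0,0],"dr":[0,0,0]},
    {"claw":130,"delta_pos":[0,0,0],"dr":[0,0,0]},
    {"claw":130,"delta_pos":[0,0,-30],"dr":[0,0,0]},
    {"claw":130,"delta_pos":[0,0,-36],"dr":[0,0,0]},
    {"claw":130,"delta_pos":[-44.1,41.4,0],"dr":[0,0,0]},
  ],
)

```text
time: 29.85
ee_pos: [477.9, -15.1, 183.6]
tcp_rot: [0.974, 0.227, 0.005, 0.001]
wrist_force: [0.5, -0.9, 0.4]
finger_gap: 41.8
gripper_force: 0.0
```

Call:
play_rows(
  targets=[
    {"claw":130,"delta_pos":[-44.1,41.4,0],"dr":[0,0,0]},
    {"claw":130,"delta_pos":[0,0,0],"dr":[0,0,-10.4]},
    {"claw":130,"delta_pos":[0,0,0],"dr":[0,0,-10.4]},
    {"claw":130,"delta_pos":[0,0,0],"dr":[0,0,-10.4]},
    {"claw":130,"delta_pos":[0,0,0],"dr":[0,0,-10.4]},
  ],
)

```text
time: 30.48
ee_pos: [451.8, -73.3, 180.6]
tcp_rot: [0.83, 0.558, 0.001, 0.0]
wrist_force: [0.4, 0.1, -0.3]
finger_gap: 41.7
gripper_force: 0.0
```

Call:
play_rows(
  targets=[
    {"claw":130,"delta_pos":[0,0,0],"dr":[0,0,-10.4]},
    {"claw":130,"delta_pos":[0,0,0],"dr":[0,0,-10.4]},
    {"claw":130,"delta_pos":[0,0,0],"dr":[0,0,-10.4]},
    {"claw":130,"delta_pos":[0,0,0],"dr":[0,0,-10.4]},
    {"claw":130,"delta_pos":[0,0,0],"dr":[0,0,-10.4]},
  ],
)

```text
time: 31.1
ee_pos: [451.9, -73.2, 180.6]
tcp_rot: [0.501, 0.865, 0.0, 0.001]
wrist_force: [-0.6, -0.5, 0.1]
finger_gap: 41.8
gripper_force: 0.0
```

Call:
play_rows(
  targets=[
    {"claw":130,"delta_pos":[0,0,0],"dr":[0,0,-10.4]},
    {"claw":130,"delta_pos":[0,0,0],"dr":[0,0,-10.4]},
    {"claw":130,"delta_pos":[0,0,0],"dr":[0,0,-10.4]},
    {"claw":130,"delta_pos":[0,0,0],"dr":[0,0,-10.4]},
    {"claw":130,"delta_pos":[0,0,0],"dr":[0,0,-10.4]},
  ],
)

```text
time: 31.72
ee_pos: [451.8, -73.2, 180.6]
tcp_rot: [0.071, 0.997, 0.0, 0.001]
wrist_force: [-0.3, 0.6, -0.2]
finger_gap: 41.9
gripper_force: 0.0
```

Run:
```python
from h import *
plan((450.3,-73),85,81.7)
c=imaging.camera_info("wrist");im=imaging.get_image("wrist");np.savez("w6.npz",im=im,**c)
print(proj(c,(450.3,-73,104)),proj(c,(516.1,-89.9,108)))
for d in imaging.outline_of("wrist","valve_grip"):
    ys,xs=np.nonzero(d["mask"]); print(round(d["conf"],2),np.round(d["box"]),xs.mean().round(1),ys.mean().round(1),cv2.minAreaRect(np.c_[xs,ys].astype(np.float32)))
cv2.imwrite("pics/w6.png",cv2.convertScaleAbs(im[:,:,::-1],alpha=1.3))
```

```text
t 31.73 at [451.8 -73.2 180.6] az 81.8 j6 -1.0 F [-0.3  0.6 -0.2] gap 41.9
-> shift [ 1.7 -0.1 95.6] turn z 0.1 tilt [ 0.0014  0.     -1.    ]
[317.79958108 243.20562928] [307.77410119 332.48421234]
0.7 [293. 206. 322. 342.] 308.0 268.0 ((307.5, 272.5), (139.0, 27.0), 90.0)
```

View pics/w6.png

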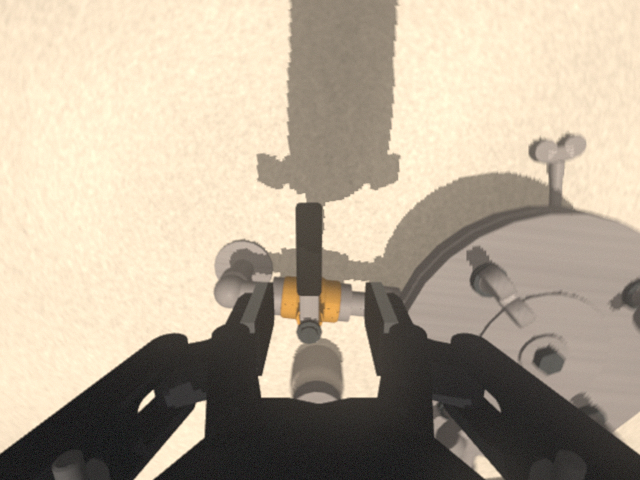

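Run:
```python
from h import *
D=np.load("w6.npz");c={k:D[k] for k in("mtx","R","t")}
for p,z in(((309,329),113),((309.5,295),104.5),((309,204),104.5)): print(ray(c,*p,z).round(1))
A=ray(c,309.5,295,104.5);B=ray(c,309,204,104.5);d=B-A;d/=np.linalg.norm(d[:2]);print(np.degrees(np.arctan2(d[1],d[0]))%360, np.linalg.norm((B-A)[:2]))
ax=(B-95*d)[:2];g=ax+65*d[:2];print("axis",ax.round(1),"grip",g.round(1));plan(g,85,np.degrees(np.arctan2(d[1],d[0]))%360-90)
```

```text
[510.2 -88.  113. ]
[488.  -84.5 104.5]
[422.3 -74.8 104.5]
171.65784294085762 66.38440500941002
axis [516.3 -88.6] grip [452.  -79.2]
t 31.82 at [451.7 -73.2 180.5] az 81.5 j6 -0.7 F [-0.1  0.3  0.9] gap 41.7
-> shift [-1.1 -5.9 95.5] turn z -0.2 tilt [ 0.0012  0.     -1.    ]
```

The sleeve runs from (309,204) to (309,295), with the axis at (309,329), and is in line with the tool. Going down to pinch it.

Call:
play_rows(
  targets=[
    {"claw":130,"delta_pos":[-1.1,-5.9,47.5],"dr":[0,0,0]},
    {"claw":130,"delta_pos":[0,0,48],"dr":[0,0,0]},
    {"claw":255,"delta_pos":[0,0,0],"dr":[0,0,0]},
    {"claw":255,"delta_pos":[0,0,0],"dr":[0,0,0]},
    {"claw":255,"delta_pos":[0,0,0],"dr":[0,0,0]},
  ],
  grip_force=40,
)

```text
time: 32.45
ee_pos: [449.7, -79.2, 84.4]
tcp_rot: [0.074, 0.997, -0.0, -0.002]
wrist_force: [-1.2, -2.3, -19.1]
finger_gap: 17.0
gripper_force: 40.9
```

Run:
```python
from h import *
plan((452,-79.2),85,81.7); print(bot.sense()["gripper_force"])
```

```text
t 32.45 at [449.7 -79.2  84.4] az 81.5 j6 -1.4 F [ -1.2  -2.3 -19.1] gap 17.0
-> shift [-2.3  0.3 -0.6] turn z -0.2 tilt [-3.4e-03 -3.0e-04 -1.0e+00]
40.87758779525757
```

Call:
play_rows(
  targets=[
    {"claw":255,"delta_pos":[-1,-11.3,0],"dr":[0,0,-10]},
    {"claw":255,"delta_pos":[-1,-11.3,0],"dr":[0,0,-10]},
    {"claw":255,"delta_pos":[-1,-11.3,0],"dr":[0,0,-10]},
    {"claw":255,"delta_pos":[-1,-11.3,0],"dr":[0,0,-10]},
    {"claw":255,"delta_pos":[-1,-11.3,0],"dr":[0,0,-10]},
  ],
)

```text
time: 33.08
ee_pos: [464.8, -134.0, 84.4]
tcp_rot: [-0.356, 0.934, -0.001, -0.003]
wrist_force: [-2.0, -6.9, -18.6]
finger_gap: 17.2
gripper_force: 41.5
```

Run:
```python
from h import *
a=np.radians(171.7+50)
plan((516.3+66*np.cos(a),-88.6+66*np.sin(a)),85,131.7)
```

```text
t 33.08 at [ 464.8 -134.    84.4] az 131.7 j6 -57.6 F [ -2.   -6.9 -18.6] gap 17.2
-> shift [-2.7 -0.4 -0.6] turn z 0.0 tilt [-0.0047 -0.0044 -1.    ]
```

Call:
play_rows(
  targets=[
    {"claw":255,"delta_pos":[-1,-11.3,0],"dr":[0,0,-10]},
    {"claw":255,"delta_pos":[-1,-11.3,0],"dr":[0,0,-10]},
    {"claw":255,"delta_pos":[-1,-11.3,0],"dr":[0,0,-10]},
    {"claw":255,"delta_pos":[-0.2,-4.5,0],"dr":[0,0,-4]},
    {"claw":255,"delta_pos":[0,-2.3,0],"dr":[0,0,-2]},
  ],
)

```text
time: 33.7
ee_pos: [499.2, -155.6, 84.4]
tcp_rot: [-0.625, 0.78, -0.001, -0.005]
wrist_force: [-7.9, -11.1, -13.5]
finger_gap: 17.5
gripper_force: 44.6
```

Call:
play_rows(
  targets=[
    {"claw":255,"delta_pos":[0,-1.5,0],"dr":[0,0,-1]},
    {"claw":255,"delta_pos":[0,-1.5,0],"dr":[0,0,-1]},
    {"claw":255,"delta_pos":[0,0,0],"dr":[0,0,0]},
    {"claw":255,"delta_pos":[0,0,0],"dr":[0,0,0]},
    {"claw":255,"delta_pos":[0,0,0],"dr":[0,0,0]},
  ],
)

```text
time: 34.33
ee_pos: [499.4, -155.6, 84.4]
tcp_rot: [-0.637, 0.771, 0.001, -0.006]
wrist_force: [-10.8, -9.1, -10.1]
finger_gap: 17.1
gripper_force: 53.7
```

Run:
```python
from h import *
a=np.radians(255.2)
plan((516.3+66*np.cos(a),-88.6+66*np.sin(a)),85,165.2);print(bot.sense()["moment"])
```

```text
t 34.33 at [ 499.4 -155.6   84.4] az 169.2 j6 -96.2 F [-10.8  -9.1 -10.1] gap 17.1
-> shift [-3.2  0.5 -0.6] turn z 4.0 tilt [-0.0098 -0.0062 -0.9999]
[-1.80204589  1.86439246 -1.33302356]
```

The lever is against its stop at about 255.9 degrees, as computed. Releasing and lifting clear.

Call:
play_rows(
  targets=[
    {"claw":130,"delta_pos":[0,0,0],"dr":[0,0,0]},
    {"claw":130,"delta_pos":[0,0,0],"dr":[0,0,0]},
    {"claw":130,"delta_pos":[0,0,0],"dr":[0,0,0]},
    {"claw":130,"delta_pos":[0,0,-40],"dr":[0,0,0]},
    {"claw":130,"delta_pos":[0,0,-50],"dr":[0,0,0]},
  ],
)

```text
time: 34.95
ee_pos: [504.5, -152.2, 175.7]
tcp_rot: [-0.64, 0.768, 0.001, -0.0]
wrist_force: [0.6, -0.4, 0.2]
finger_gap: 41.8
gripper_force: 0.0
```

Call:
play_rows(
  targets=[
    {"claw":130,"delta_pos":[0,0,-50],"dr":[0,0,0]},
    {"claw":130,"delta_pos":[30,45,0],"dr":[0,0,0]},
    {"claw":130,"delta_pos":[30,45,0],"dr":[0,0,0]},
    {"claw":130,"delta_pos":[0,0,0],"dr":[0,0,0]},
    {"claw":130,"delta_pos":[0,0,0],"dr":[0,0,0]},
  ],
)

```text
time: 35.58
ee_pos: [406.4, -195.6, 225.8]
tcp_rot: [-0.64, 0.769, -0.001, 0.001]
wrist_force: [0.4, -0.7, -1.0]
finger_gap: 42.0
gripper_force: 0.0
```

Run:
```python
from h import *
plan((450,-73),230,160)
im=imaging.get_image("scene")
w=imaging.get_image("wrist")
cv2.imwrite("pics/end.png",np.hstack([cv2.resize(im[150:450,120:420],(400,400)),cv2.resize(w,(400,400))])[:,:,::-1])
```

```text
t 35.58 at [ 406.4 -195.6  225.8] az 169.5 j6 -105.3 F [ 0.4 -0.7 -1. ] gap 42.0
-> shift [-128.5  -20.7   -4.2] turn z 9.5 tilt [ 2.8e-03 -7.0e-04 -1.0e+00]
```

View pics/end.png

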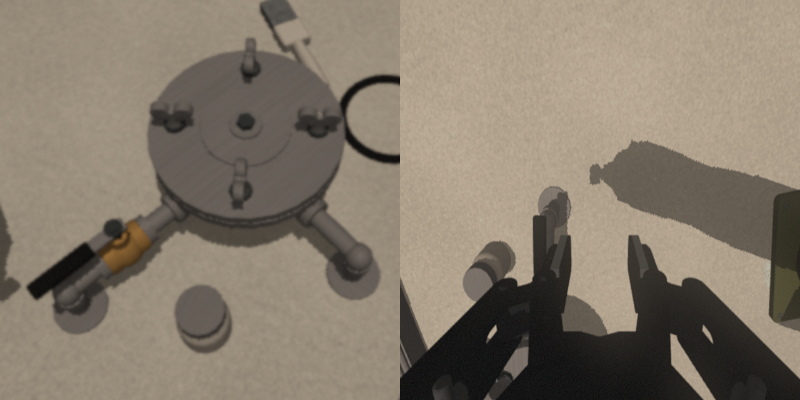

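All four wings point at the hub at (245,122), the lever lies along the inlet pipe, and the loose things are where they were. Handing in.

```bash
python3 -c "
from bench import bot
print(bot.finish_job())"
```

```text
the job is handed in; nothing more can be done
None
```

The cover is bolted down: all four wing screws were turned crisscross in two rounds and are home on their stops. The valve lever is fully open, the loose things were left where they lay, and the job is handed in at about 36 s of the 72 s allowed.

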